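# Lay the portion rule flush against the cut face of a half wheel

## Task

Lift the aluminium portion rule out of its wooden rack and lay it down flat, red ridge up, on the open slate near the rack, and let go of it. Then pick it up again by the red ridge, carry it level to the half wheel of cheese that lies on the slate, and set it down flat with its marked edge flush along the cut face, its long red centre mark at the middle of the face. Do not shove the half wheel away or disturb the other cheeses and jars.

Things in the scene. Friction and masses are not known exactly. Their poses are not given: they have to be found in the camera images.
- rule_center (a point): Centre of the portion rule's strip, half-way through it: aluminium, 160 x 70 x 10 mm, 0.15 kg, with a red ridge on top to hold it by. Axes: x along it, y across it to the marked edge, z up out of the top face with the ridge. At the start it stands in the rack on its plain long edge, y up, ridge toward the rack's lip, away from the robot; centre 43 mm, upper (marked) edge 78 mm above the slate.
- rule_ridge (a point): Centre of the rule's red ridge: 100 mm long (x), 12 thick (y), 24 high (z), on the strip's top face, 12 mm from the rule's middle line toward the plain edge (41 mm of clear strip to the marked edge, 17 to the plain edge). Rule flat on the slate: ridge at heights 10 to 34 mm. Axes as the rule's.
- rule_edge (a point): Middle of the marked edge, at the underside (35 mm in +y from the rule's middle line). 13 thin black marks on the top face run along this edge, the middle one longest and red. Axes as the rule's. Set leaning on its plain edge, ridge side up, the rule falls flat on its back when let go and the fingers are drawn out.
- rack_slot (a point): Middle of the slot's floor in the fixed wooden rack, 8 mm above the slate. x points from the slot to the low lip (away from the robot), y along the slot, z up. Foot 64 x 120 mm; slot 11.6 mm wide (the rule may lean 0.1 rad in it); back wall (-x) up to 40 mm above the slate, lip (+x) up to 20 mm. The rule sticks out at both ends.
- cut_face (a point): Middle of the half wheel's flat, upright cut face, at slate level. Half-disc of pale cheese, yellow rind, 146 mm along the face, 73 deep, 36 high, about 0.3 kg, lying loose on the slate at the robot's right; the face looks roughly to the left (world +y). Axes: x into the cheese, square to the face; y along the face; z up. A push of a few newtons slides it.
- half_wheel: The same half wheel; origin under its middle, 36.4 mm in +x from the cut face. Axes as cut_face. Clear slate for laying the rule down: world x 0.48 to 0.68, y 0.01 to 0.18 m, between the rack and the fixed row of whole wheels (y -0.15 to 0; up to 70 mm high with the half wheels on them). A fixed wire slicer stands behind the rack.
- pyramid_0: Loose white pyramid cheese, 76 x 79 x 81 mm, beyond the half wheel on the right; origin under its centre. Bystander.
- pyramid_1: Loose white pyramid cheese, 77 x 79 x 80 mm, behind pyramid_0; origin under its centre. Bystander.
- drum: Loose white drum cheese, 62 mm across, 72 mm high; origin under its centre. Bystander.
- brick: Loose grey truncated-pyramid cheese, 57 x 63 x 54 mm; origin under its centre. Bystander.
- honey: Loose jar of honey with a grey lid, 71 mm across, 110 mm high; origin under its centre. Bystander at the back.
- jam: Loose jar of red jam with a white lid, 75 mm across, 112 mm high; origin under its centre. Bystander at the back.

How it is judged:
On the way, in this order (a step that is already met when the one before it is completed fails the run):
1. the rule lies flat on the slate, ridge up, let go, its centre more than 10 cm from the half wheel's cut face (angle between rule_center's own z axis and vertical below 0.1 rad and height (world z) of rule_center below 0.009 m and contact force between portion_rule and the fingers below 0.05 N and horizontal distance between rule_center and cut_face above 0.1 m), for 0.2 s.
2. the rule is lifted at least 15 mm off the slate by its ridge, roughly level (height (world z) of rule_center above 0.02 m and angle between rule_center's own z axis and vertical below 0.35 rad and contact force between portion_rule_c1 and the fingers above 0.5 N), for 0.2 s.
At the end, for the whole second after the job is handed in: The rule lies flat on the slate, ridge up, its marked edge within 3 mm of the half wheel's cut face and parallel to it within 2 degrees, its middle within 12 mm of the middle of the face; the half wheel lies flat and at rest, less than 25 mm from where it was (x of rule_edge in the frame of cut_face between -0.003 and 0.002 m and angle between the y axis of rule_edge and the x axis of cut_face, either way round below 0.035 rad and y of rule_edge in the frame of cut_face between -0.012 and 0.012 m and angle between each of rule_center, half_wheel's own z axis and vertical below 0.05 rad and height (world z) of rule_center below 0.009 m and linear speed of half_wheel below 0.01 m/s and distance of half_wheel from where it was at the start of the episode below 0.025 m); the robot touches nothing.
It fails at once if the half wheel is shoved more than 40 mm or tipped (distance of half_wheel from where it was at the start of the episode above 0.04 m or angle between half_wheel's own z axis and vertical above 0.3 rad).
It fails at once if another cheese or a jar is shifted more than 30 mm or tipped (distance of any of pyramid_0, pyramid_1, drum, brick, honey, jam from where it was at the start of the episode above 0.03 m or angle between any of pyramid_0, pyramid_1, drum, brick, honey, jam's own z axis and vertical above 0.3 rad).
It also fails if it takes over 58 s, if anything falls off the work surface, if the arm or the gripper's body presses on something with over 40 N, if the wrist force passes 120 N, or if a joint passes its speed limit or range.

## Robot

A 6-joint arm with a two-finger parallel gripper is mounted at the origin on a cart in front of the work surface, level with it; the furniture and walls round the work are solid. World frame = base frame: x ahead of the robot, y to its left, z up, the work surface at z = 0. Lengths are in m, angles in rad, forces in N, time in s.
With the tool pointing down it reaches from about 0.35 to 0.85 m from the base axis. Payload 8.1 kg.
Tool frame: the origin (TCP) lies on the centre line of the jaws, within the pads' length; the fingertips stand 11 mm ahead of it and the grasp point (between the pads) lies 8 mm behind it (ctrl.nose_length is the distance from the TCP to the fingertips, in m); z points along the fingers, y is the direction in which the jaws open and shut (so a half turn about z gives the same grasp; the last joint's range is limited). The gripper opens to 93 mm and grips with 3 to 60 N. Pads are 15 mm wide; open, the fingers measure 128 mm over their backs; the gripper's body (75 mm by 188 mm) begins 65 mm behind the grasp point.
Start: joints at [-1.318, 0.13, 1.488, -0, 1.523, -0.085], TCP at [0.199, -0.566, 0.23] pointing down, gripper open.
Joint ranges: [-2.96, 2.96], [-0.89, 2.26], [0.02, 2.5], [-1.34, 4.48], [0, 2.73], [-2.66, 2.66]. Speed limits (rad/s): [2.39, 2.39, 2.79, 3.14, 3.14, 3.14].

## Interface

Orientations are given as a rotation vector (axis times angle).
In Python, from cell import ctrl gives the robot as it stands. The module is installed in compiled form; this text tells all that it offers.
- The arm moves only by the shell command python3 -m handwheel 'ROWS'. ROWS is text: rows parted by semicolons, each of 5 numbers parted by spaces: the opening, from 0 (shut) to 1 (fully open), then the shift along the world's x, y, z in units of 50 mm (1.0 is 50 mm), then the turn about the world's z in units of 6 degrees (1.0 is 6 degrees). In form: gripper x y z spin; .... A call has 1 to 20 rows; each row shifts and turns the commanded pose from where the row before left it; what a row does not reach is not made up. A row lasts 1/10 s, in which the tool goes at most 50 mm and 8.59 degrees, less where a joint would pass 70% of its speed; a pose out of reach is approached as far as the arm can. A call is refused whole if a number of a shift passes 1 or a number of a turn 1, either way. A call with a gripper value outside its range is refused whole. The fingers move at their own pace and stop on an object; the grip force is fixed at half the most. Time passes only in rows, so rows that do not move let the fingers close. It gives the time, the measured TCP pose, the force and the opening at its end, in the units of the state.
- ctrl.get_state(): the state, without advancing time (a new reading comes with each control period).
- ctrl.camera(name): name is "side" or "top"; returns a dict with "pixels" (480x640x3 uint8, blue, green, red), "z_map" (480x640 float32, m along the optical axis (not along the pixel's ray), 0 where there is no reading), "fx", "fy", "cx", "cy" (pixels), "rvec" (rotation vector, rad) and "tvec" (3), from world to camera coordinates, as OpenCV has them. Camera axes: x right, y down, z forward; pixel columns grow to the right and rows downward; lengths in m; the calibration is good to about 2 mm. A picture is of the moment at which its call begins.
- ctrl.hand_in(): hands the job in, once; it reports no verdict.
The state is a dict: "time_s": time; "joint_pos": joint angles; "qvel": joint speeds; "joint_efforts": joint torques, N m; "tcp_pos": TCP position; "ee_rot": TCP orientation; "contact_force": force on the tool from outside, world axes, zero at the start; "wrist_torque": the same for the moment, N m; "width": finger opening in m.
Only numpy, scipy, OpenCV 4.12 (cv2) and the standard library are available. Lean on these libraries where they do the work, as an engineer would, in place of code of your own. Each camera call takes 0.05 s, during which the arm holds its last target. There are 200 camera calls.

## Working session

There is one attempt and no reset: what is moved stays moved. The work goes in short steps, Python scripts to look and compute and a shell command to move; the robot and the scene stay as the last step left them, time stands still between calls to the robot, and variables do not carry over. Pictures are saved under pics/ and viewed, about 8 in all and at most 12, crops included, and the job is handed in when it is done.

```bash
mkdir -p pics; cat > h.py <<'E'
import cv2,numpy as np
from cell import ctrl
def grab(n):
    c=ctrl.camera(n);R=cv2.Rodrigues(np.array(c["rvec"],float))[0];t=np.array(c["tvec"],float).ravel()
    return c,R,t
def cloud(c,R,t):
    z=c["z_map"];v,u=np.mgrid[0:480,0:640]
    P=np.stack([(u-c["cx"])/c["fx"]*z,(v-c["cy"])/c["fy"]*z,z],-1)
    W=(P-t)@R; W[z==0]=np.nan
    return W
def plane(c,R,t,uv,h):
    uv=np.atleast_2d(uv).astype(float)
    d=np.c_[(uv[:,0]-c["cx"])/c["fx"],(uv[:,1]-c["cy"])/c["fy"],np.ones(len(uv))]@R
    o=-R.T@t
    return o+d*((h-o[2])/d[:,2])[:,None]
E
python3 - <<'E'
from h import *
for n in("side","top"):
    c,R,t=grab(n);cv2.imwrite(f"pics/{n}0.png",c["pixels"]);print(n,-R.T@t,R.round(2).tolist(),c["fx"]);np.savez(f"{n}0.npz",**c)
print(ctrl.get_state(),ctrl.nose_length)
E
```

```text
side [0.41621796 1.19443944 0.54446583] [[-0.98, -0.18, -0.01], [-0.05, 0.33, -0.94], [0.17, -0.93, -0.34]] 503.54200866424964
top [ 0.45798644 -0.03638612  1.20991783] [[-0.01, -1.0, 0.02], [-0.99, 0.0, -0.16], [0.16, -0.02, -0.99]] 447.3687954366986
{'time_s': 0.1, 'joint_pos': array([-1.31836919e+00,  1.31085809e-01,  1.48912653e+00, -1.64646551e-05,
        1.52297315e+00, -8.53924922e-02]), 'qvel': array([-3.40479742e-05, -2.10144889e-03, -1.53651228e-03, -1.11398467e-03,
       -2.58247794e-04,  5.07481611e-04]), 'joint_efforts': array([ 9.71280097e-04, -5.61340928e+01, -4.93096483e+01,  7.69549864e-02,
        2.91823118e-02, -2.83700359e-05]), 'tcp_pos': array([ 0.19876101, -0.56562698,  0.22871629]), 'ee_rot': array([-3.09531989e+00, -5.27860787e-01,  2.34343381e-04]), 'contact_force': array([-0.19405006,  0.42613919,  0.05900795]), 'wrist_torque': array([ 0.00090649,  0.02906316, -0.05960842]), 'width': 0.09321329808996191} 0.011
```

View pics/top0.png

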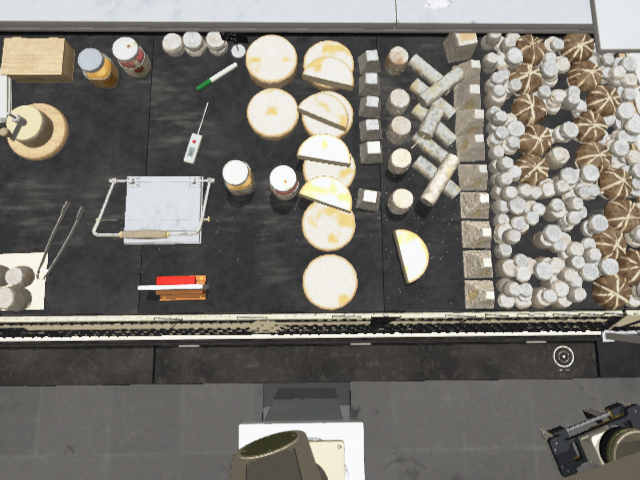

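View pics/side0.png

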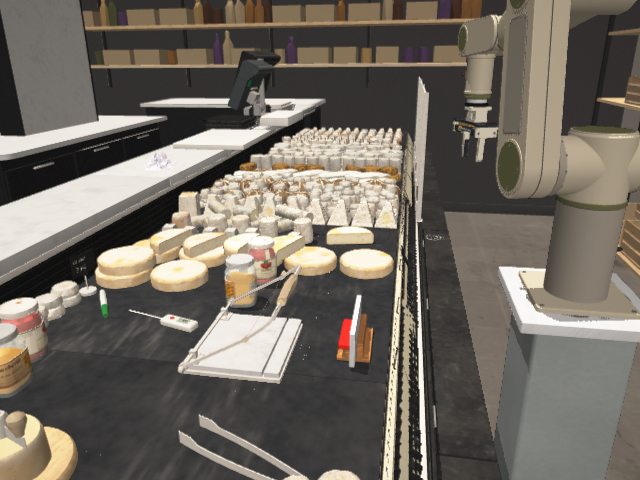

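The top view shows the rule at (172,288), its ridge at (172,280), the half wheel at (410,255) with its cut face to the left, and the clear slate around (250,250). The side view shows a tall panel along the counter front, so I'll measure that as well.

```bash
python3 - <<'E'
from h import *
c,R,t=grab("top");W=cloud(c,R,t);p=c["pixels"];hsv=cv2.cvtColor(p,cv2.COLOR_BGR2HSV)
u=np.arange(640)[None,:]*np.ones((480,1));v=np.arange(480)[:,None]*np.ones((1,640))
# ridge
m=((hsv[...,0]<6)|(hsv[...,0]>174))&(hsv[...,1]>180)&(u>130)&(u<220)&(v>265)&(v<305)
P=W[m];print("ridge",m.sum(),np.nanmin(P,0),np.nanmax(P,0),np.nanmedian(P,0))
# strip top: white
m=(hsv[...,1]<40)&(hsv[...,2]>150)&(u>130)&(u<220)&(v>275)&(v<300)
print("strip z",np.nanmedian(W[m],0));uv=np.c_[u[m],v[m]]
X=plane(c,R,t,uv,.078);r=cv2.minAreaRect(X[:,:2].astype(np.float32)*1000);print("strip",m.sum(),r)
vx=cv2.fitLine(X[:,:2].astype(np.float32),2,0,.01,.01).ravel();print(vx)
# half wheel
m=(hsv[...,2]>110)&(u>385)&(u<435)&(v>222)&(v<290)&(W[...,2]>.02)
n,l,s,ce=cv2.connectedComponentsWithStats(m.astype(np.uint8));k=1+np.argmax(s[1:,4]);m=l==k
print("hw",s[k],np.nanmedian(W[m],0))
cs=max(cv2.findContours(m.astype(np.uint8),0,1)[0],key=len)[:,0,:]
X=plane(c,R,t,cs,.036)[:,:2]
print(np.c_[cs,(X*1000).round()].astype(int).tolist())
np.save("hwc.npy",X)
# panel in side and top views
s,R2,t2=grab("side");W2=cloud(s,R2,t2)
for (a,b) in[(422,100),(421,150),(418,200),(412,250),(405,300),(395,400),(405,160),(357,300),(350,345)]:print((a,b),W2[b,a].round(3))
for (a,b) in[(172,312),(172,316),(172,325),(172,340),(400,320),(172,300)]:print("top",(a,b),W[b,a].round(3))
st=ctrl.get_state();print(cv2.Rodrigues(st["ee_rot"])[0].round(3))
cv2.imwrite("pics/zoom.png",np.hstack([cv2.resize(p[260:310,125:225],None,fx=4,fy=4,interpolation=2),cv2.resize(p[215:295,380:440],(300,200)[::1] if 0 else (150,200),interpolation=2)]))
E
```

```text
ridge 320 [0.50517165 0.27472652 0.00313956] [0.52625726 0.38660865 0.04493608] [0.51542956 0.32653107 0.03778668]
strip z [0.49640436 0.32994691 0.07788425]
strip 302 ((496.8359680175781, 324.77716064453125), (11.371111869812012, 158.55294799804688), 0.7483136057853699)
[ 0.01314383 -0.99991363  0.4968957   0.3262298 ]
hw [ 395  229   34   54 1201] [ 0.5820004  -0.29268382  0.03552319]
[[397, 229, 647, -256], [396, 230, 644, -253], [395, 230, 644, -251], [395, 231, 641, -251], [395, 232, 638, -250], [395, 233, 636, -250], [395, 234, 633, -250], [396, 235, 630, -253], [396, 236, 628, -253], [396, 237, 625, -253], [396, 238, 622, -253], [397, 239, 620, -255], [397, 240, 617, -255], [397, 241, 614, -255], [398, 242, 612, -258], [398, 243, 609, -257], [398, 244, 606, -257], [398, 245, 604, -257], [399, 246, 601, -260], [398, 247, 598, -257], [398, 248, 596, -257], [399, 249, 593, -260], [399, 250, 590, -259], [400, 251, 588, -262], [400, 252, 585, -262], [400, 253, 582, -262], [400, 254, 580, -262], [400, 255, 577, -262], [401, 256, 574, -264], [401, 257, 572, -264], [401, 258, 569, -26
[... 2083 characters left out ...]
, 646, -269], [401, 229, 646, -267], [400, 229, 646, -264], [399, 229, 647, -261], [398, 229, 647, -259]]
(422, 100) [ 0.347 -1.511  0.334]
(421, 150) [ 0.355 -0.887  0.187]
(418, 200) [ 0.354 -0.876 -0.019]
(412, 250) [ 0.379 -0.367 -0.049]
(405, 300) [ 0.398  0.049 -0.024]
(395, 400) [0.412 0.477 0.001]
(405, 160) [ 0.416 -1.664 -0.004]
(357, 300) [0.498 0.269 0.077]
(350, 345) [0.497 0.405 0.054]
top (172, 312) [ 0.433  0.342 -0.001]
top (172, 316) [ 0.423  0.341 -0.   ]
top (172, 325) [ 0.398  0.349 -0.029]
top (172, 340) [ 0.35   0.379 -0.131]
top (400, 320) [ 0.407 -0.264 -0.007]
top (172, 300) [0.464 0.343 0.   ]
[[ 0.943  0.331 -0.   ]
 [ 0.331 -0.943  0.001]
 [ 0.    -0.001 -1.   ]]
```

```bash
python3 -m handwheel '1 1 .5 0 .6;1 1 .5 0 .6;1 1 .5 0 .6;1 1 .5 0 .6;1 1 .5 0 .6;1 .96 .5 0 .6;1 0 1 0 .6;1 0 1 0 .6;1 0 1 0 .6;1 0 1 0 .6;1 0 1 0 .6;1 0 1 0 .6;1 0 1 0 .6;1 0 1 0 .6;1 0 1 0 .6;1 0 1 0 .6;1 0 1 0 .6;1 0 1 0 .6;1 0 1 0 .6;1 0 .86 0 .5'; python3 - <<'E'
from h import *
s=ctrl.get_state();print(s["tcp_pos"],s["joint_pos"]);R=cv2.Rodrigues(s["ee_rot"])[0];print(R[:,1])
d=np.load("top0.npz");R=cv2.Rodrigues(d["rvec"].astype(float))[0];W=cloud(d,R,d["tvec"].ravel().astype(float))
P=W[222:290,385:435].reshape(-1,3);P=P[(P[:,2]>.031)&(P[:,2]<.042)]
# front edge per x bin: max y
E=[]
for a in np.arange(.515,.64,.005):
    q=P[(P[:,0]>a)&(P[:,0]<a+.005)]
    if len(q):E.append(q[q[:,1].argmax(),:2])
E=np.array(E,np.float32);print(cv2.fitLine(E,2,0,.01,.01).ravel(),P.min(0),P.max(0))
f=np.load("hwc.npy").astype(np.float32);f=f[:54]
print(cv2.fitLine(f,2,0,.01,.01).ravel())
E
```

```text
time_s: 2.2
tcp_pos: [0.4662, 0.2644, 0.2296]
ee_rot: [-2.203, -2.24, -0.0]
contact_force: [0.6, -1.3, -0.5]
width: 0.093
[0.46618337 0.26436065 0.22959363] [ 4.20040313e-01 -4.33059322e-02  1.66705377e+00  1.97125132e-04
  1.51762672e+00  4.03465894e-01]
[9.99862813e-01 1.65631906e-02 1.23298767e-04]
[ 0.9767474  0.2143935  0.5781112 -0.2655978] [ 0.50851557 -0.33752325  0.03103077] [ 0.64699564 -0.25070424  0.04187662]
[ 0.97936976  0.20207652  0.5783342  -0.26324916]
```

```bash
python3 -m handwheel '1 0 0 0 0;1 .3 .6 0 0;1 .3 .6 0 0;1 0 0 0 0;1 0 0 0 0'
```

```text
time_s: 2.7
tcp_pos: [0.4967, 0.3215, 0.2289]
ee_rot: [-2.206, -2.236, 0.003]
contact_force: [0.1, 0.2, -0.0]
width: 0.0929
```

```bash
python3 -m handwheel '1 0 .06 -.7 0;1 0 0 -.7 0;1 0 0 -.7 0;1 0 0 -.6 0;1 0 0 -.4 0;1 0 0 -.38 0;1 0 0 0 0;0 0 0 0 0;0 0 0 0 0;0 0 0 0 0;0 0 0 0 0;0 0 0 0 0;0 0 0 0 0;0 0 0 0 0;0 0 0 0 0'
```

```text
time_s: 4.2
tcp_pos: [0.4967, 0.3248, 0.0556]
ee_rot: [-2.207, -2.236, 0.0]
contact_force: [0.5, -0.3, -0.4]
width: 0.0334
```

```bash
python3 -m handwheel '0 0 0 .2 0;0 0 0 .3 0;0 0 0 .5 0;0 0 0 .5 0;0 0 0 .5 0;0 0 0 0 0;0 0 0 0 0'; python3 - <<'E'
from h import *
for n in("side","top"):
    c,R,t=grab(n);cv2.imwrite(f"pics/{n}1.png",c["pixels"])
a=cv2.imread("pics/side1.png")[200:400,240:440];b=cv2.imread("pics/top1.png")[200:330,120:320]
cv2.imwrite("pics/v1.png",np.hstack([cv2.resize(a,(400,400)),cv2.resize(b,(400,260))[:260].copy() if 0 else cv2.copyMakeBorder(cv2.resize(b,(400,260)),0,140,0,0,0)]))
E
```

```text
time_s: 4.9
tcp_pos: [0.4976, 0.3253, 0.1575]
ee_rot: [2.206, 2.235, 0.005]
contact_force: [-0.0, 0.4, -1.1]
width: 0.0004
```

I sent both calls together, so the lift began while the fingers were still closing, and they shut empty. I'll check the rule wasn't disturbed.

View pics/v1.png

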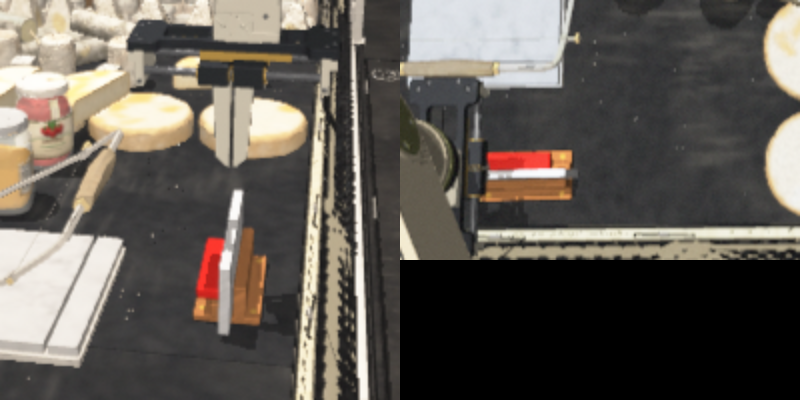

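The rule still stands in the rack, with the ridge outward, at about (230,265) in the left crop. I'll open to about 50 mm, go down again and wait for the fingers to close.

```bash
python3 -m handwheel '.55 0 0 0 0;.55 0 0 0 0;.55 0 0 0 0;.55 0 0 0 0;.55 0 0 0 0;.55 0 0 0 0;.55 0 0 0 0;.55 0 0 -.5 0;.55 0 0 -.5 0;.55 0 0 -.5 0;.55 0 0 -.34 0;.55 0 0 -.2 0;.55 0 0 0 0;0 0 0 0 0;0 0 0 0 0;0 0 0 0 0;0 0 0 0 0;0 0 0 0 0;0 0 0 0 0'
```

```text
time_s: 6.9
tcp_pos: [0.4969, 0.3249, 0.0539]
ee_rot: [2.207, 2.236, 0.0]
contact_force: [-0.3, -0.1, 0.2]
width: 0.0097
```

```bash
python3 -m handwheel '0 0 0 0 0;0 0 0 0 0;0 0 0 .2 0;0 0 0 .3 0;0 0 0 .5 0;0 0 0 .5 0;0 0 0 .5 0;0 0 -.3 .2 0;0 .2 -.6 0 0;0 .2 -.6 0 .5;0 .2 -.6 0 1;0 .2 -.6 0 1;0 .2 -.6 0 1;0 .2 -.4 0 1;0 .2 0 0 1;0 .2 0 0 1;0 0 0 0 1;0 0 0 0 1;0 0 0 0 1;0 0 0 0 0'
```

```text
time_s: 8.9
tcp_pos: [0.5763, 0.1388, 0.1634]
ee_rot: [-0.87, -3.018, 0.001]
contact_force: [0.3, -0.0, -1.8]
width: 0.0098
```

```bash
python3 -m handwheel '0 0 0 0 1;0 0 0 0 1;0 0 0 0 1;0 0 0 0 1;0 0 0 0 1;0 0 0 0 1;0 0 0 0 1;0 0 0 0 .4;0 0 0 0 0;0 0 0 0 0'; python3 - <<'E'
from h import *
s=ctrl.get_state();R=cv2.Rodrigues(s["ee_rot"])[0];print(np.degrees(np.arctan2(R[1,1],R[0,1])),s["joint_pos"].round(2))
for n in("side","top"):
    c,R,t=grab(n);cv2.imwrite(f"pics/{n}2.png",c["pixels"])
a=cv2.imread("pics/side2.png")[180:380,240:440];b=cv2.imread("pics/top2.png")[160:320,150:350]
cv2.imwrite("pics/v2.png",np.hstack([cv2.resize(a,(400,400)),cv2.copyMakeBorder(cv2.resize(b,(400,320)),0,80,0,0,0)]))
E
```

```text
time_s: 9.9
tcp_pos: [0.5766, 0.1394, 0.1636]
ee_rot: [0.327, -3.124, 0.0]
contact_force: [-0.0, -0.4, -1.5]
width: 0.0102
101.95443594130066 [ 0.15  0.15  1.59 -0.    1.4  -1.63]
```

View pics/v2.png

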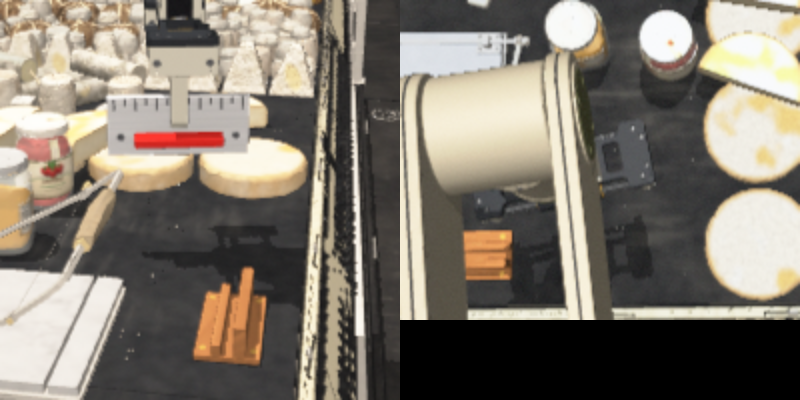

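The rule is held level with the ridge facing +y (left crop, red at (180,140)). I'll lower it to the slate now.

```bash
python3 -m handwheel '0 0 0 -.6 0;0 0 0 -.6 0;0 0 0 -.5 0;0 0 0 -.3 0;0 0 0 -.2 0;0 0 0 -.1 0;0 0 0 0 0;0 0 0 0 0'
```

```text
time_s: 10.8
tcp_pos: [0.5778, 0.1399, 0.0499]
ee_rot: [-0.332, 3.122, 0.0]
contact_force: [0.2, -0.0, -2.1]
width: 0.0097
```

```bash
python3 -m handwheel '0 0 0 -.03 0;0 0 0 -.03 0;0 0 0 -.02 0;0 0 0 0 0'
```

```text
time_s: 11.2
tcp_pos: [0.5774, 0.1399, 0.0458]
ee_rot: [-0.333, 3.123, 0.0]
contact_force: [-2.6, -1.3, 5.6]
width: 0.0103
```

Contact with the slate. Next I release it while moving along the back direction so that it tips over.

```bash
python3 -m handwheel '.6 .01 -.05 0 0;.6 .02 -.1 .03 0;.6 .03 -.13 .05 0;.6 .03 -.13 .06 0;.6 .03 -.13 .06 0;.6 .03 -.13 .06 0;.6 .03 -.13 .06 0;.6 .03 -.13 0 0;.6 0 0 0 0'; python3 - <<'E'
from h import *
c,R,t=grab("side");cv2.imwrite(f"pics/v3.png",cv2.resize(c["pixels"][200:360,240:440],None,fx=3,fy=3))
E
```

```text
time_s: 12.1
tcp_pos: [0.5876, 0.0923, 0.0608]
ee_rot: [-0.331, 3.124, -0.0]
contact_force: [-0.5, -0.2, 0.0]
width: 0.0558
```

View pics/v3.png

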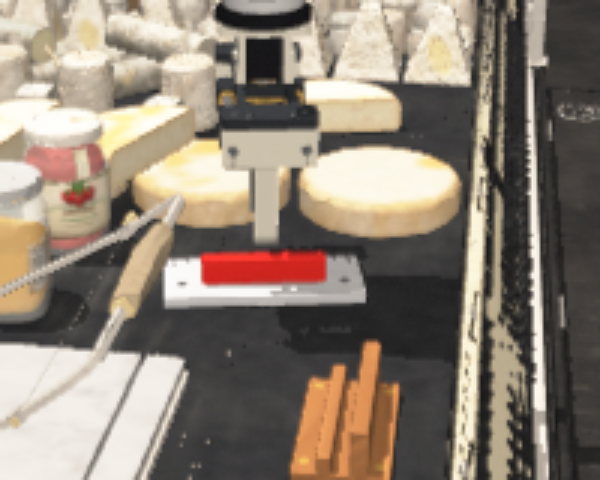

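It has fallen ridge up: the red ridge is at (265,268), with no force on the tool. I'll rise straight up, clear the view to the right, and measure the rule.

```bash
python3 -m handwheel '.6 0 0 .3 0;.6 0 0 .5 0;.6 0 0 .5 0;.6 0 0 .7 0;.6 0 -.5 .7 0;.6 0 -.8 0 0;.6 0 -.8 0 0;.6 0 -.8 0 0;.6 0 -.8 0 0;.6 0 -.5 0 0;.6 0 0 0 0;.6 0 0 0 0'; cat > rule.py <<'E'
from h import *
def ridge(c,R,t,box,h=.034):
    hsv=cv2.cvtColor(c["pixels"],cv2.COLOR_BGR2HSV);x0,x1,y0,y1=box
    m=((hsv[...,0]<6)|(hsv[...,0]>174))&(hsv[...,1]>170)&(hsv[...,2]>80);M=np.zeros_like(m);M[y0:y1,x0:x1]=m[y0:y1,x0:x1]
    n,l,s,_=cv2.connectedComponentsWithStats(M.astype(np.uint8));k=1+s[1:,4].argmax();v,u=np.nonzero(l==k)
    X=plane(c,R,t,np.c_[u,v],h)[:,:2].astype(np.float32)
    r=cv2.minAreaRect(X*1000);f=cv2.fitLine(X,2,0,.01,.01).ravel()
    return s[k],r,f,np.degrees(np.arctan2(f[1],f[0])),(u,v)
E
python3 - <<'E'
from rule import *
c,R,t=grab("top");W=cloud(c,R,t);cv2.imwrite("pics/top4.png",c["pixels"])
s,r,f,a,(u,v)=ridge(c,R,t,(180,320,180,310));print(s,r,f,a);P=W[v,u];print(np.nanmedian(P,0),np.nanmax(P[:,2]))
hsv=cv2.cvtColor(c["pixels"],cv2.COLOR_BGR2HSV)
m=np.zeros((480,640),np.uint8);m[180:310,180:315]=((W[...,2]>.005)&(W[...,2]<.05))[180:310,180:315]
n,l,st,ce=cv2.connectedComponentsWithStats(m);k=l[v[0],u[0]];vv,uu=np.nonzero(l==k)
X=W[vv,uu];X=X[(X[:,2]<.014)];print("strip z",np.percentile(X[:,2],[5,50,95]),cv2.minAreaRect(X[:,:2].astype(np.float32)*1000),len(X))
cv2.imwrite("pics/v4.png",cv2.resize(c["pixels"][200:310,200:440],None,fx=3,fy=3))
E
```

```text
time_s: 13.35
tcp_pos: [0.5874, -0.1166, 0.1964]
ee_rot: [-0.331, 3.124, 0.001]
contact_force: [0.2, 0.2, 0.2]
width: 0.0561
[253 236  11  36 144] ((584.1351318359375, 111.81919860839844), (95.83153533935547, 10.224116325378418), 12.09653377532959) [0.9770045  0.21321861 0.58367586 0.11190761] 12.311037
[0.58321592 0.11248121 0.03434547] 0.04194383392887386
strip z [0.00665741 0.01047568 0.0133332 ] ((588.7437744140625, 103.12173461914062), (167.5138397216797, 76.13890838623047), 12.246521949768066) 1259
```

View pics/v4.png

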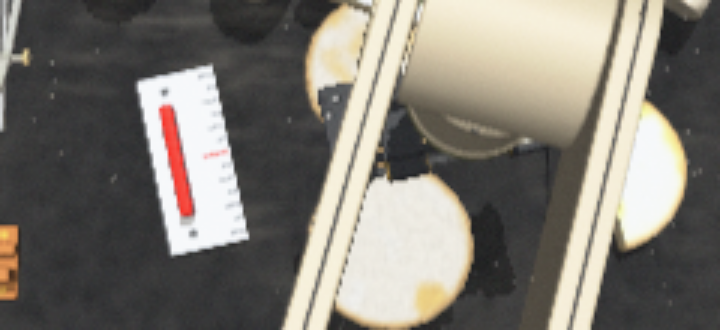

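The rule lies flat with its yaw at 12.2° and the ridge at (0.584, 0.112). The red centre mark at (215,155) in the crop points toward the half wheel. Picking it up by the ridge.

```bash
python3 -m handwheel '.6 -.06 .8 0 0;.6 0 .9 0 0;.6 0 .9 0 0;.6 0 .9 0 0;.6 0 .7 0 0;.6 0 .37 0 0;.6 0 0 -.6 0;.6 0 0 -.7 0;.6 0 0 -.7 0;.6 0 0 -.6 0;.6 0 0 -.4 0;.6 0 0 -.3 0;.6 0 0 -.12 0;.6 0 0 0 0'
```

```text
time_s: 14.8
tcp_pos: [0.5839, 0.1125, 0.0244]
ee_rot: [0.334, -3.123, -0.0]
contact_force: [-0.8, -0.1, 0.4]
width: 0.0559
```

```bash
python3 -m handwheel '0 0 0 0 0;0 0 0 0 0;0 0 0 0 0;0 0 0 0 0;0 0 0 0 0;0 0 0 0 0;0 0 0 0 0;0 0 0 0 0;0 0 0 0 0;0 0 0 .1 0;0 0 0 .2 0;0 0 0 .4 0;0 0 0 .5 0;0 0 0 .5 0;0 0 0 .5 0;0 0 0 0 0;0 0 0 0 0'; python3 - <<'E'
from rule import *
c,R,t=grab("side");p=c["pixels"];W=cloud(c,R,t)
cv2.imwrite("pics/v5.png",cv2.resize(p[140:380,200:440],(600,600)))
E
```

```text
time_s: 16.5
tcp_pos: [0.5847, 0.1119, 0.135]
ee_rot: [-0.332, 3.123, 0.0]
contact_force: [-0.9, -0.2, -2.7]
width: 0.0118
```

View pics/v5.png

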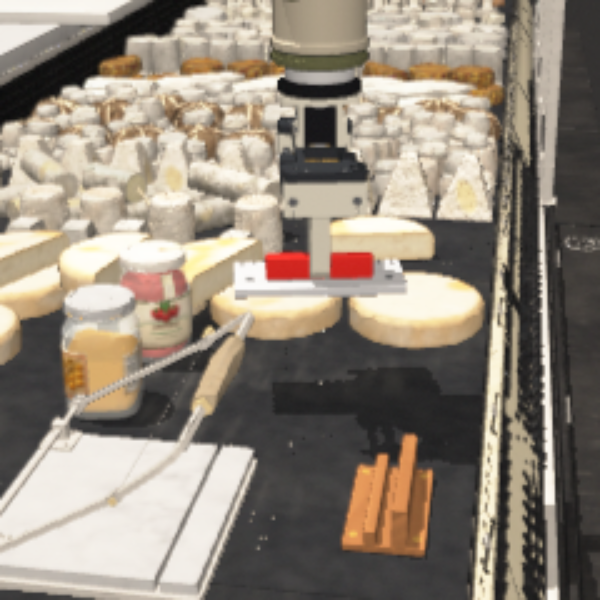

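Held level by the ridge: red visible on both sides of the finger at (320,265). Next I carry it to about 12 mm short of the cut face.

```bash
python3 -m handwheel '0 0 -.3 0 0;0 -.04 -.6 0 0;0 -.04 -.7 0 0;0 -.04 -.7 0 0;0 -.04 -.7 0 0;0 -.04 -.7 0 0;0 -.04 -.7 0 0;0 -.04 -.7 0 0;0 -.04 -.6 0 0;0 -.04 -.4 0 0;0 -.04 -.2 0 0;0 0 -.08 0 0;0 0 0 -.3 0;0 0 0 -.5 0;0 0 0 -.5 0;0 0 0 -.3 0;0 0 0 -.2 0;0 0 0 0 0;0 0 0 0 0'; cat > gap.py <<'E'
from rule import *
import sys
s=ctrl.get_state();print(s["tcp_pos"].round(4),s["contact_force"].round(2))
c,R,t=grab("side");cv2.imwrite("pics/sideg.png",c["pixels"]);W=cloud(c,R,t)
n=np.array([.211,-.977]);d=np.array([.977,.211]);F=np.array([.577,-.265])
q=W[...,:2]-F;a=q@n;b=q@d;z=W[...,2]
E=[]
for bb in np.arange(-.06,.061,.01):
    k=(abs(b-bb)<.005)&(abs(a)<.03)&(z>.014)&(z<.034)&(abs(b)<.065)
    k2=(abs(b-bb)<.005)&(a>-.1)&(a<.02)&(z<s["tcp_pos"][2]-.004)&(z>s["tcp_pos"][2]-.03)
    E.append((round(bb,2),k.sum(),np.nanmedian(a[k])*1000 if k.any() else 0,))
print(np.round(E,2).tolist())
cv2.imwrite(sys.argv[1],cv2.resize(c["pixels"][200:270,300:400],None,fx=7,fy=7,interpolation=cv2.INTER_CUBIC))
E
python3 gap.py pics/v6.png
```

```text
time_s: 18.45
tcp_pos: [0.5648, -0.2071, 0.0452]
ee_rot: [-0.333, 3.123, -0.001]
contact_force: [-0.1, 0.3, -1.5]
width: 0.0121
[ 0.5648 -0.2071  0.0452] [-0.06  0.28 -1.51]
[[-0.06, 15.0, -1.34], [-0.05, 5.0, 1.32], [-0.04, 7.0, 7.47], [-0.03, 6.0, 4.27], [-0.02, 2.0, 9.04], [-0.01, 0.0, 0.0], [0.0, 0.0, 0.0], [0.01, 6.0, 15.19], [0.02, 3.0, 3.97], [0.03, 5.0, 14.66], [0.04, 5.0, 12.55], [0.05, 20.0, 2.75], [0.06, 21.0, 1.32]]
```

View pics/v6.png

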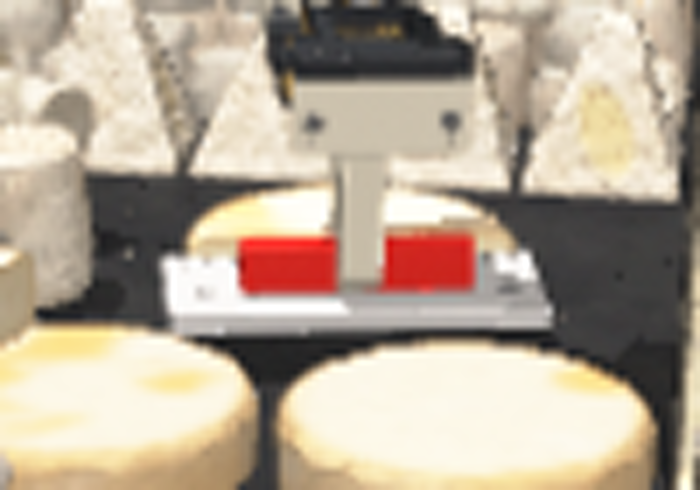

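Rule and half wheel are centred on each other in this view (column ~355 against ~352). I'll lower it to about 1 mm above the slate and advance gently.

```bash
python3 -m handwheel '0 0 0 -.15 0;0 0 0 -.15 0;0 0 0 -.08 0;0 0 0 0 0;0 0 0 0 0;0 .01 -.05 0 0;0 .01 -.05 0 0;0 .01 -.05 0 0;0 0 0 0 0;0 0 0 0 0'
```

```text
time_s: 19.5
tcp_pos: [0.5658, -0.2149, 0.0256]
ee_rot: [-0.332, 3.124, 0.0]
contact_force: [0.1, -0.2, -1.6]
width: 0.0122
```

```bash
python3 -m handwheel '0 .01 -.04 0 0;0 0 0 0 0'; python3 -m handwheel '0 .01 -.04 0 0;0 0 0 0 0';  python3 -m handwheel '0 .01 -.04 0 0;0 0 0 0 0'
```

```text
time_s: 19.7
tcp_pos: [0.5664, -0.2169, 0.0257]
ee_rot: [-0.332, 3.124, -0.0]
contact_force: [-0.3, 0.9, -1.9]
width: 0.012
time_s: 19.9
tcp_pos: [0.5669, -0.2189, 0.0257]
ee_rot: [-0.332, 3.124, -0.0]
contact_force: [-0.3, 0.5, -0.8]
width: 0.0121
time_s: 20.1
tcp_pos: [0.5673, -0.2207, 0.0256]
ee_rot: [0.333, -3.124, -0.0]
contact_force: [-0.8, 0.5, -1.6]
width: 0.0117
```

```bash
for i in 1; do python3 -m handwheel '0 .01 -.04 0 0;0 .01 -.04 0 0' ; done; python3 -m handwheel '0 .01 -.04 0 0;0 .01 -.04 0 0'; python3 gap.py pics/v7.png
```

```text
time_s: 20.3
tcp_pos: [0.5682, -0.2243, 0.0256]
ee_rot: [0.333, -3.124, -0.001]
contact_force: [-0.9, 3.3, -0.0]
width: 0.0117
time_s: 20.5
tcp_pos: [0.5693, -0.2287, 0.0256]
ee_rot: [0.333, -3.124, -0.0]
contact_force: [-0.6, 3.2, -0.8]
width: 0.0115
[ 0.5693 -0.2287  0.0256] [-0.64  3.16 -0.76]
[[-0.06, 20.0, 8.53], [-0.05, 17.0, 9.48], [-0.04, 18.0, 9.43], [-0.03, 21.0, 9.34], [-0.02, 11.0, 11.04], [-0.01, 0.0, 0.0], [0.0, 0.0, 0.0], [0.01, 23.0, 10.45], [0.02, 22.0, 9.02], [0.03, 20.0, 9.33], [0.04, 18.0, 10.44], [0.05, 19.0, 8.02], [0.06, 30.0, 10.06]]
```

View pics/v7.png

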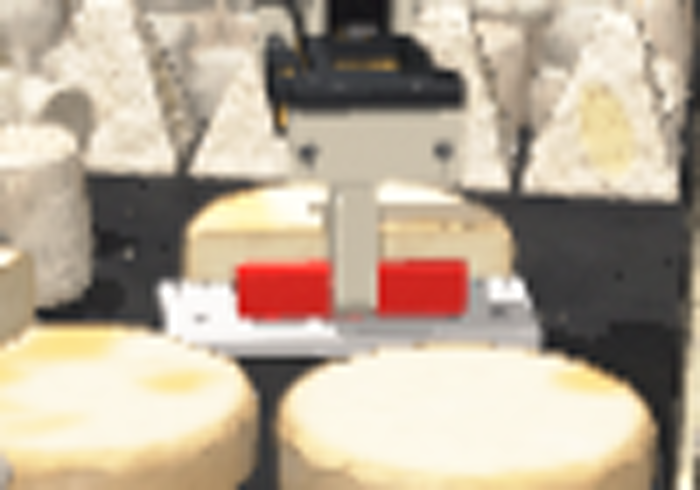

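A steady 3.2 N shows contact. Depth puts the face 9.3 mm past the reference across its whole width, and the edge works out at 9.9 mm, so they are flush and parallel. Now I lower the last bit and release.

```bash
python3 -m handwheel '0 0 0 -.02 0;0 0 0 -.015 0;0 0 0 0 0'; python3 -m handwheel '.3 0 0 0 0;.3 0 0 0 0;.3 0 0 0 0;.3 0 0 0 0;.3 0 0 .1 0;.3 0 0 .2 0;.3 0 0 .3 0;.3 0 0 .6 0;.3 0 0 .8 0;.3 0 0 .8 0;.3 0 0 .8 0;.3 -.3 .7 0 0;.3 -.3 .9 0 0;.3 -.3 .9 0 0;.3 -.3 .9 0 0;.3 -.3 .9 0 0;.3 -.3 .8 0 0;.3 0 0 0 0;.3 0 0 0 0'; python3 - <<'E'
from rule import *
c,R,t=grab("top");W=cloud(c,R,t);cv2.imwrite("pics/v8.png",cv2.resize(c["pixels"][200:310,330:450],None,fx=5,fy=5,interpolation=2))
s,r,f,a,(u,v)=ridge(c,R,t,(350,430,190,310));print(s,r,f,a)
print("ridge",np.nanmedian(W[v,u],0))
rx=np.array(r[0])/1000;th=np.radians(a);d=np.array([np.cos(th),np.sin(th)]);n=np.array([d[1],-d[0]])
z=W[...,2];q=W[...,:2]-rx;A=q@n;B=q@d
k=(A>.012)&(A<.04)&(abs(B)<.07);print("strip z",np.nanpercentile(z[k],[5,50,95]))
k=(z>.029)&(z<.042)&(A>.03)&(A<.14)&(abs(B)<.09);print("cheese B range",B[k].min(),B[k].max(),"A",A[k].min(),A[k].max())
E=np.array([[bb,A[k&(abs(B-bb)<.004)].min()] for bb in np.arange(-.06,.061,.01)],np.float32);print((E*1000).round(1).tolist());print(np.degrees(np.polyfit(E[:,0],E[:,1],1)[0]))
E
```

```text
time_s: 20.85
tcp_pos: [0.5695, -0.2291, 0.0246]
ee_rot: [-0.332, 3.124, -0.001]
contact_force: [-3.1, 2.1, 5.2]
width: 0.0116
time_s: 22.75
tcp_pos: [0.4796, 0.0271, 0.2055]
ee_rot: [-0.336, 3.121, -0.001]
contact_force: [-0.5, -0.6, -0.1]
width: 0.0279
[381 240  12  36 159] ((570.2738037109375, -225.37535095214844), (95.25053405761719, 11.556290626525879), 11.954392433166504) [ 0.97765523  0.21021464  0.5696527  -0.22556174] 12.134931
ridge [ 0.56948503 -0.22542149  0.03292089]
strip z [0.0062031  0.00988532 0.01403508]
cheese B range -0.07431056488486107 0.06918273464957866 A 0.04862790773010631 0.12151897264884064
[[-60.0, 49.79999923706055], [-50.0, 49.400001525878906], [-40.0, 49.20000076293945], [-30.0, 49.099998474121094], [-20.0, 49.400001525878906], [-10.0, 48.79999923706055], [0.0, 49.099998474121094], [10.0, 48.79999923706055], [20.0, 49.0], [30.0, 49.29999923706055], [40.0, 48.599998474121094], [50.0, 49.5], [60.0, 49.900001525878906]]
-0.04441628328570288
```

View pics/v8.png

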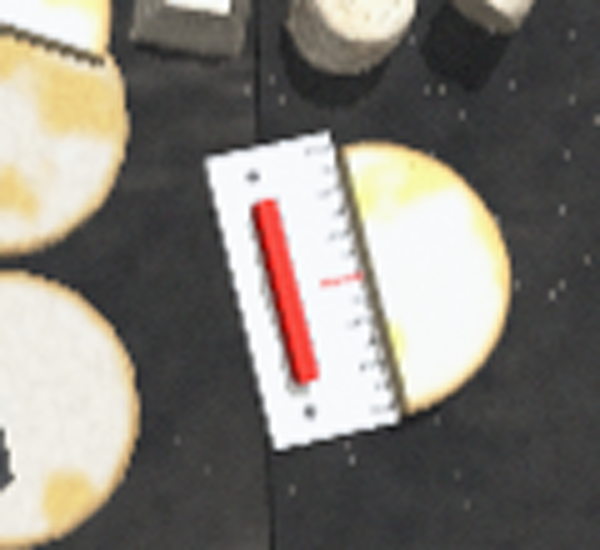

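The picture shows the rule flat with its red mark at (345,280), near the middle of the face. The dark band along the edge should be the shaded face itself. I'll measure the gap from averaged edge profiles, each taken at its own height.

```bash
python3 - <<'E'
from h import *
c,R,t=grab("top");K=np.array([[c["fx"],0,c["cx"]],[0,c["fy"],c["cy"]],[0,0,1.]])
g=cv2.cvtColor(c["pixels"],cv2.COLOR_BGR2GRAY).astype(np.float32)
o=np.array([.5695,-.2255]);th=np.radians(12.15);d=np.array([np.cos(th),np.sin(th)]);n=np.array([d[1],-d[0]])
a=np.arange(.030,.062,.0005)
def prof(h,bs):
    P=np.array([[*(o+x*n+b*d),h] for b in bs for x in a])
    uv=cv2.projectPoints(P,np.array(c["rvec"],float),np.array(c["tvec"],float),K,None)[0].astype(np.float32)
    return cv2.remap(g,uv[:,0,0].reshape(len(bs),-1),uv[:,0,1].reshape(len(bs),-1),1).mean(0)
for nm,bs in(("all",np.arange(-.058,.0581,.001)),("lo",np.arange(-.058,-.02,.001)),("hi",np.arange(.02,.058,.001))):
    p1=prof(.010,bs);p2=prof(.036,bs)
    def cross(p,falling):
        i=p.argmin();side=slice(0,i+1) if falling else slice(i,None);q=p[side];aa=a[side];lv=(p[i]+(q[:8].mean() if falling else q[-8:].mean()))/2
        return np.interp(lv,q[::-1],aa[::-1]) if falling else np.interp(lv,q,aa)
    e1,e2=cross(p1,True),cross(p2,False);print(nm,"edge@10",e1*1000,"face@36",e2*1000,"gap",(e2-e1)*1000)
print(p1[::4].round())
E
```

```text
all edge@10 46.71238349284742 face@36 48.97712174125651 gap 2.2647382484090874
lo edge@10 46.03632660198863 face@36 49.02013161152999 gap 2.98380500954136
hi edge@10 47.2313683851131 face@36 49.159836181240344 gap 1.9284677961272367
[249. 249. 247. 244. 242. 241. 238. 229. 200. 167. 121. 116. 153. 215.
 242. 244.]
```

The gap reads about 2–3 mm. The black marks and blur bias it high, but that's too near the 3 mm limit. There is time for a gentle nudge on the ridge's outer side with closed fingers.

```bash
python3 -m handwheel '0 .3 -.7 0 0;0 .3 -.8 0 0;0 .3 -.8 0 0;0 .3 -.8 0 0;0 .3 -.8 0 0;0 .15 -.5 0 0;0 0 0 -.6 0;0 0 0 -.7 0;0 0 0 -.7 0;0 0 0 -.7 0;0 0 0 -.5 0;0 0 0 -.3 0;0 0 0 -.07 0;0 0 0 0 0;0 0 0 0 0'
```

```text
time_s: 24.35
tcp_pos: [0.5631, -0.1946, 0.0272]
ee_rot: [-0.332, 3.122, -0.002]
contact_force: [0.0, -0.7, -0.2]
width: 0.0005
```

```bash
for i in 1; do python3 -m handwheel '0 .01 -.04 0 0;0 .01 -.04 0 0;0 0 0 0 0' | sed -n '2p;4p'; python3 -m handwheel '0 .01 -.03 0 0;0 0 0 0 0'| sed -n '2p;4p'; python3 -m handwheel '0 .01 -.03 0 0;0 0 0 0 0'| sed -n '2p;4p'; python3 -m handwheel '0 0 -.03 0 0;0 0 0 0 0'| sed -n '2p;4p'; python3 -m handwheel '0 .01 -.03 0 0;0 0 0 0 0'| sed -n '2p;4p'; done
```

```text
tcp_pos: [0.5635, -0.1982, 0.0263]
contact_force: [0.4, -0.6, -0.2]
tcp_pos: [0.5634, -0.1994, 0.0255]
contact_force: [-0.4, 0.3, -0.6]
tcp_pos: [0.5638, -0.2008, 0.0253]
contact_force: [-0.4, 0.1, 0.7]
tcp_pos: [0.5638, -0.2023, 0.0254]
contact_force: [1.1, -0.3, -0.1]
tcp_pos: [0.5644, -0.2039, 0.0254]
contact_force: [-0.4, -0.2, 0.9]
```

```bash
for i in 1; do python3 -m handwheel '0 .01 -.03 0 0;0 0 0 0 0' | sed -n '2p;4p'; python3 -m handwheel '0 .01 -.03 0 0;0 0 0 0 0'| sed -n '2p;4p'; python3 -m handwheel '0 0 -.03 0 0;0 0 0 0 0'| sed -n '2p;4p'; done
```

```text
tcp_pos: [0.5649, -0.2054, 0.0254]
contact_force: [-0.2, 0.2, -0.1]
tcp_pos: [0.5654, -0.2069, 0.0254]
contact_force: [-0.0, 0.2, 0.5]
tcp_pos: [0.5653, -0.2082, 0.0254]
contact_force: [-0.2, -0.3, -0.3]
```

```bash
for i in 1; do python3 -m handwheel '0 .01 -.04 0 0;0 0 0 0 0' | sed -n '2p;4p'; python3 -m handwheel '0 .01 -.04 0 0;0 0 0 0 0'| sed -n '2p;4p'; python3 -m handwheel '0 0 -.03 0 0;0 0 0 0 0'| sed -n '2p;4p'; done
```

```text
tcp_pos: [0.5657, -0.2097, 0.0253]
contact_force: [-1.1, 3.0, 1.5]
tcp_pos: [0.5663, -0.2118, 0.0253]
contact_force: [-1.0, 4.5, 1.1]
tcp_pos: [0.5663, -0.2135, 0.0253]
contact_force: [-0.7, 4.4, 0.9]
```

There was no reading at y = -0.208, then a full 3–4.5 N within 2 mm. The gap was therefore under 2 mm and is now closed. Next I retreat, check and hand in.

```bash
python3 -m handwheel '0 -.02 .08 0 0;0 -.02 .1 0 0;0 0 0 .3 0;0 0 0 .6 0;0 0 0 .8 0;0 0 0 .9 0;0 0 0 .9 0;0 -.3 .7 0 0;0 -.3 .9 0 0;0 -.3 .9 0 0;0 -.3 .9 0 0;0 -.3 .9 0 0;0 -.2 .6 0 0;0 0 0 0 0;0 0 0 0 0'; python3 - <<'E'
from rule import *
c,R,t=grab("top");W=cloud(c,R,t);cv2.imwrite("pics/v9.png",cv2.resize(c["pixels"][200:310,330:450],None,fx=5,fy=5,interpolation=2))
s,r,f,a,(u,v)=ridge(c,R,t,(350,430,190,310));print(s[4],r,a)
rx=np.array(r[0])/1000;th=np.radians(a);d=np.array([np.cos(th),np.sin(th)]);n=np.array([d[1],-d[0]])
z=W[...,2];q=W[...,:2]-rx;A=q@n;B=q@d
k=(A>.012)&(A<.04)&(abs(B)<.07);print("strip z",np.nanpercentile(z[k],[5,50,95]))
k=(z>.029)&(z<.042)&(A>.03)&(A<.14)&(abs(B)<.09);print("B mid",(B[k].min()+B[k].max())/2,"A",A[k].min(),A[k].max())
E=np.array([[bb,A[k&(abs(B-bb)<.004)].min()] for bb in np.arange(-.06,.061,.01)]);print((E[:,1]*1000).round(1),np.degrees(np.polyfit(E[:,0],E[:,1],1)[0]))
w=W[k].mean(0);d0=np.load("top0.npz");R0=cv2.Rodrigues(d0["rvec"].astype(float))[0];W0=cloud(d0,R0,d0["tvec"].ravel().astype(float))
P=W0[222:290,385:435].reshape(-1,3);P=P[(P[:,2]>.029)&(P[:,2]<.042)];print("wheel moved",w-P.mean(0))
E
```

```text
time_s: 28.15
tcp_pos: [0.4796, 0.0406, 0.2016]
ee_rot: [-0.335, 3.122, -0.001]
contact_force: [0.0, 0.3, -0.4]
width: 0.0002
159 ((570.7280883789062, -230.27745056152344), (95.25421905517578, 11.595110893249512), 12.304914474487305) 12.040012
strip z [0.00654851 0.01047451 0.01431247]
B mid -0.002805166848577019 A 0.048875638476440164 0.12227901365370393
[49.3 50.7 49.5 49.5 49.4 49.3 48.9 49.4 49.6 49.6 49.5 48.9 50.1] -0.11067755107700468
wheel moved [ 2.52790459e-03 -1.38958413e-02  8.73636386e-05]
```

View pics/v9.png

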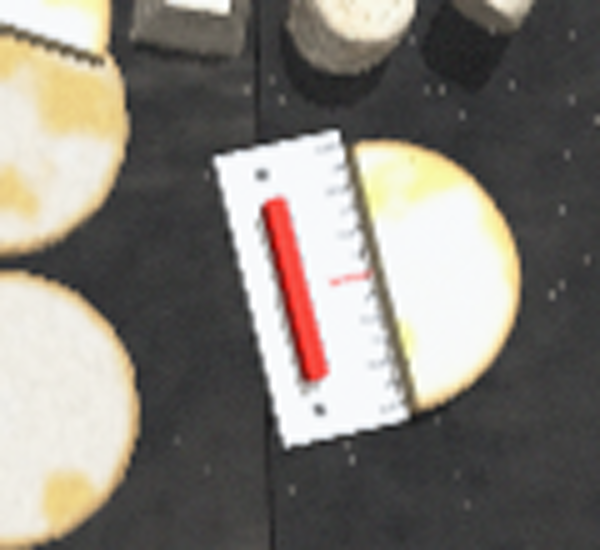

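The face-to-ridge offset is the same as before (49.3 mm against 49.2 mm), so most of the earlier gap reading was measurement bias. The rule is flush and flat, and the half wheel has moved about 14 mm. Handing in.

```bash
python3 -c "
from cell import ctrl
print(ctrl.hand_in())"
```

```text
the job is handed in; nothing more can be done
None
```

I handed the job in at 28 s: the rule lies flat, ridge up, against the half wheel's cut face. No verdict came back, so this rests on my own checks.

**What I did:** My first grasp closed empty because I lifted before the fingers had shut; the rule was not disturbed, and the second grasp held. I tipped the rule flat on the clear slate, let go, and picked it up again by the ridge. I carried it level and eased it against the face until I felt about 3 N. After letting go I nudged it once more with closed fingers, because the gap looked too close to the limit.

**Last checks:**

| Check | Result | Limit |
|---|---|---|
| Angle between marked edge and face | about 0.1° | 2° |
| Centre mark off the middle of the face | about 3 mm | 12 mm |
| Half wheel moved | about 14 mm | 25 mm |
| Height of the strip's top face | about 10 mm, so flat on the slate | – |
| Tool | clear of everything, gripper at 0.2 m height | – |

**Where checks disagreed:** Camera edge profiles, taken before the nudge and not repeated after it, gave a gap of 2–3 mm, against a 3 mm limit. During the nudge, full pushing force came within 2 mm of first contact. The camera's ridge-to-face distance did not change (49.2 mm before, 49.3 mm after). I take most of the apparent gap as camera bias (one pixel is about 2.6 mm) and the rule as touching, but I could not confirm that to the millimetre.

I did not measure the other cheeses and jars. Nothing showed contact with them, and the drum and brick near the half wheel look unmoved between the last two pictures.

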